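# Square up a row of contact blocks and show the taller one to the inspection camera

## Robot

A 7-joint arm with a two-finger parallel gripper is mounted at the origin on the work surface. World frame = base frame: x ahead of the robot, y to its left, z up, the work surface at z = 0. Lengths are in mm, angles in rad, forces in N, time in s.
With the tool pointing down it reaches from about 425 to 950 mm from the base axis. Payload 16.7 kg.
Tool frame: the origin (TCP) lies between the finger pads; the fingertips stand 14 mm ahead of it and the grasp point (between the pads) lies 5 mm behind it (ctrl.tips_ahead is the distance from the TCP to the fingertips, in mm); x points along the fingers, y is the direction in which the jaws open and shut, and the axes are right-handed (so a half turn about x gives the same grasp; the last joint's range is limited). The gripper opens to 94 mm and grips with 3 to 60 N. Pads are 16 mm wide; open, the fingers measure 119 mm over their backs; the gripper's body (75 mm by 177 mm) begins 78 mm behind the grasp point.
Start: joints at [-1.256, 0.426, 0.074, 1.606, -0.034, 1.111, -0.067], TCP at [301.959, 603.652, 219.467] pointing down, gripper open.
Joint ranges: [-2.85, 2.85], [-0.5, 2.14], [-1.23, 1.37], [0.21, 2.46], [-1.02, 4.16], [0.16, 2.05], [-2.73, 2.73]. Speed limits (rad/s): [1.89, 1.89, 2.39, 2.39, 3.01, 3.01, 3.01].

## Interface

Orientations are given as a rotation vector (axis times angle).
In Python, from station import monitor, optics, ctrl, boxes_of, cut_out gives the robot as it stands. The module is installed in compiled form; this text tells all that it offers.
- The arm moves only by the tool servo_tool, never from a script. Its argument "deltas" is one flat list of numbers, 6 for each row, row after row: the shift along the tool's x, y, z in mm, then the turn, a rotation vector about the tool's x, y, z in rad. A call has 1 to 10 rows; each row is the pose to reach, as a shift and turn from the pose commanded when the call began, along the tool's axes at that moment; what a row does not reach only later rows make up. A row lasts 1/10 s, in which the tool goes at most 50 mm and 8.59 degrees, less where a joint would pass 70% of its speed; a pose out of reach is approached as far as the arm can. A call with a gripper value outside its range is refused whole. "fingers" is the opening, from -1 (shut) to 1 (fully open), set as the call begins (left out, the last holds). The fingers move at their own pace and stop on an object; "grip_force" is the grip in N (left out, the last holds). Time passes only in rows, so rows that repeat a pose let the fingers close. It gives the time, the measured TCP pose, the force and the opening at its end, in the units of the state.
- monitor.observe(): the state, without advancing time (a new reading comes with each control period).
- optics.camera(name): name is "scene" or "top" or "wrist"; returns a dict with "image" (420x560x3 uint8, red, green, blue), "range_z" (420x560 float32, mm along the optical axis (not along the pixel's ray), 0 where there is no reading), "K" (3x3 intrinsics, pixels), "R" (3x3) and "t" (3): a world point X has camera coordinates R X + t. Camera axes: x right, y down, z forward; pixel columns grow to the right and rows downward; lengths in mm; the calibration is good to about 2 mm. A picture is of the moment at which its call begins.
- ctrl.job_done(): hands the job in, once; it reports no verdict.
Trained networks look in the newest picture that a camera, given by its name, has taken for a name from the list of things; names that differ only in an ending like _2 or _b are one class to them, and where a whole thing is asked for, a point or a joint stands for the part that bears it (a point fixed in the world has none). Each returns a list of dicts, best first, with "score" (0 to 1); they miss things now and then, are a little off and sometimes report something else, mostly with a low value. They report only what shows in the picture. A call takes as long as a camera call. They do not tell look-alikes from the thing itself.
- boxes_of(camera, name): "extent" ([centre column, centre row, width, height] in pixels, round what is visible of it).
- cut_out(camera, name): "mask" (420x560 bool, what is visible of it) and "extent" ([centre column, centre row, width, height] in pixels, round what is visible of it).
The state is a dict: "clock": time; "joints": joint angles; "joint_vel": joint speeds; "tau": joint torques, N m; "position": TCP position; "tool_rot": TCP orientation; "force": force on the tool from outside, world axes, zero at the start; "torque": the same for the moment, N m; "opening": opening from 0.0 (shut) to 1.0 (fully open).
Only numpy, scipy, OpenCV 4.12 (cv2) and the standard library are available. Lean on these libraries where they do the work, as an engineer would, in place of code of your own. Each camera call takes 0.05 s, during which the arm holds its last target.

## Task

Three loose contact blocks lie crooked in the blue drawer pan: nudge them up against the pan's low dark divider so that they stand in one row, each flush and square to it. Then take the taller block out of the row and hold it up to the inspection camera, its face with the brass screws square to the lens, 14 cm in front of it, centred in the picture and upright in the picture. Finish while holding it there still in the gripper, with the other two blocks still in their row; do not touch the camera or push the other things on the bench aside.

Things in the scene. Friction and masses are not known exactly. Their poses are not given: they have to be found in the camera images.
- pan: fixed blue drawer pan, 150 (x) by 290 (y) mm, floor top 3 mm above the bench; dark divider along its near edge, 5 mm thick, top 25 mm above the bench; side lips 10 mm high, far edge open. Origin: middle of the divider's block-side face, at bench height; x from the divider across the pan, away from the robot, y along the divider, z up. A block flush with the divider has its centre at x = 22 mm
- low1_center (a point): centre (half-way up) of a low contact block: grey plastic box 44 (x) by 36 (y) by 30 high mm, about 0.1 kg, two brass screws on its x+ face, standing out 1 mm. Starts on the pan's floor, x+ away from the divider, turned up to 20 degrees, its centre 41 to 68 mm from the divider's face; 70 to 110 mm between neighbouring blocks, in any order
- low2_center (a point): centre of the other low contact block, same as low1
- tall_center (a point): centre (half-way up) of the taller, two-deck contact block: grey plastic box 44 (x) by 36 (y) by 52 high mm, about 0.16 kg, four brass screws in two rows on its x+ face. Axes and start as for the low blocks; z points up through its top
- tall_face (a point): centre of the taller block's screw face: 22 mm along x from its centre, same axes as the block; x points out of the face
- cam: fixed stand of the inspection camera beyond the pan: foot plate 100 x 120 x 12 mm, post 18 mm thick and 312 mm high in its middle with a clamp block 34 mm at the top. Origin on the bench straight below the spot, 190 mm in front (-x) of the post; its -x is the direction, seen from above, in which the camera looks (towards the robot, turned by up to 20 degrees)
- cam_head: the camera on that stand: black lens 42 mm in diameter and 36 mm long, behind it a 46 mm square aluminium housing. Origin: centre of the lens front, 285 mm above the bench and 69 mm ahead of the post; -x is the viewing direction, 30 degrees down from level; z is up in the picture. A block shown properly has its axes parallel to these
- spot (a point): the point 140 mm in front of the lens on its axis, where the centre of the screw face belongs; 215 mm above the bench; axes as cam_head
- locknut: loose steel ring nut, 48 mm across, 10 mm high, lying on the bench at the left; leave it. Origin under its centre
- pushbutton: loose black round push-button operator, 42 mm across, 46 mm high, on the bench at the left; leave it. Origin under its centre
- carton: loose cardboard carton 62 x 62 x 85 mm high on the bench at the right; leave it. Origin under its centre
Mind the look-alikes: they are no part of the job. What is shaped like the part that bears tall_center but green or turquoise is not meant.

How it is judged (in metres and radians):
On the way:
1. all three blocks stand on the pan's floor in one row, flush (within 6 mm) and square (within 7 degrees) to the divider (x of low1_center in the frame of pan between 0.016 and 0.028 m and y of low1_center in the frame of pan between -0.14 and 0.14 m and angle between the x axis of each of low1_center, low2_center, tall_center and the x axis of pan, either way round below 0.12 rad and angle between each of low1_center, low2_center, tall_center's own z axis and vertical below 0.12 rad and height (world z) of each of low1_center, low2_center below 0.024 m and x of low2_center in the frame of pan between 0.016 and 0.028 m and y of low2_center in the frame of pan between -0.14 and 0.14 m and x of tall_center in the frame of pan between 0.016 and 0.028 m and y of tall_center in the frame of pan between -0.14 and 0.14 m and height (world z) of tall_center below 0.035 m), for 0.2 s.
At the end, for the whole second after the job is handed in: taller block held still in the gripper, touching neither camera nor pan, screw face to the lens, its centre 140 +-20 mm ahead of it and within 15 mm of its axis (each way), axes within 0.2 rad of the camera's, right way up; low blocks on the pan, within 6 mm and 0.12 rad of the divider (x of tall_face in the frame of cam_head between -0.16 and -0.12 m and x of tall_center in the frame of cam_head below -0.14 m and y of tall_face in the frame of cam_head between -0.015 and 0.015 m and z of tall_face in the frame of cam_head between -0.015 and 0.015 m and angle between the x axis of tall_center and the x axis of cam_head, either way round below 0.2 rad and angle between the z axis of tall_center and the z axis of cam_head, either way round below 0.2 rad and angle between tall_center's own z axis and vertical below 1 rad and height (world z) of tall_center above 0.12 m and linear speed of tall below 0.03 m/s and angular speed of tall below 0.3 rad/s and contact force between tall and the fingers above 1 N and contact force between tall and cam below 0.2 N and contact force between tall and pan below 0.2 N and x of low1_center in the frame of pan between 0.016 and 0.028 m and y of low1_center in the frame of pan between -0.14 and 0.14 m and angle between the x axis of each of low1_center, low2_center and the x axis of pan, either way round below 0.12 rad and angle between each of low1_center, low2_center's own z axis and vertical below 0.12 rad and height (world z) of each of low1_center, low2_center below 0.024 m and x of low2_center in the frame of pan between 0.016 and 0.028 m and y of low2_center in the frame of pan between -0.14 and 0.14 m); the arm keeps its last pose, push and grip.
It fails at once if the camera or its stand is touched (contact force between anything else and cam above 1 N).
It fails at once if the locknut is pushed aside (more than 20 mm) (distance of locknut from where it was at the start of the episode above 0.02 m).
It fails at once if the carton is pushed aside (more than 20 mm) (distance of carton from where it was at the start of the episode above 0.02 m).
It fails at once if the pushbutton is pushed aside (more than 20 mm) (distance of pushbutton from where it was at the start of the episode above 0.02 m).
It also fails if it takes over 64 s, if anything falls off the work surface, if the arm or the gripper's body presses on something with over 40 N, if the wrist force passes 120 N, or if a joint passes its speed limit or range.

## Working session

There is one attempt and no reset: what is moved stays moved. The work goes in short steps, Python scripts to look and compute and a tool call to move; the robot and the scene stay as the last step left them, time stands still between calls to the robot, and variables do not carry over. Pictures are saved under pics/ and viewed, and the job is handed in when it is done.

Besides the shell and the picture viewer there is one more tool, called after ">>>" as name(argument=value, ...), one argument or row to a line, values as JSON. servo_tool: Moves the arm, as the interface text tells. Its arguments: {"type":"object","properties":{"deltas":{"type":"array","items":{"type":"number"}},"fingers":{"type":"number"},"grip_force":{"type":"number"}},"required":["deltas"]}

```bash
mkdir -p pics; cat > h.py <<'E'
import numpy as np, cv2
from station import monitor, optics, ctrl, boxes_of, cut_out
from scipy.spatial.transform import Rotation as Rot
def snap(n,f=None):
    c=optics.camera(n)
    if f: cv2.imwrite('pics/'+f,cv2.cvtColor(c['image'],cv2.COLOR_RGB2BGR))
    return c
def cloud(c):
    z=c['range_z']; v,u=np.mgrid[:z.shape[0],:z.shape[1]]
    K=c['K']; P=np.stack([(u-K[0,2])/K[0,0]*z,(v-K[1,2])/K[1,1]*z,z],-1)
    return (P-c['t'])@c['R'] , z>0
E
python3 - <<'E'
from h import *
s=monitor.observe(); print({k:np.round(v,3) for k,v in s.items()})
for n in ['scene','top','wrist']:
    c=snap(n,n+'0.png'); print(n,np.round(c['K'].ravel(),1),np.round(c['R'].T.ravel(),3),np.round(-c['R'].T@c['t'],1))
E
```

```text
{'clock': np.float64(0.0), 'joints': array([-1.256,  0.427,  0.074,  1.607, -0.034,  1.111, -0.067]), 'joint_vel': array([ 0.   , -0.002,  0.002, -0.001, -0.   ,  0.002, -0.001]), 'tau': array([-1.0000e-03, -9.3583e+01,  3.6660e+00, -4.5420e+01, -4.9000e-02,
        2.0000e-02,  0.0000e+00]), 'position': array([301.796, 603.331, 218.777]), 'tool_rot': array([ 0.363,  1.54 , -0.365]), 'force': array([-0.102,  0.146,  0.213]), 'torque': array([-0.043, -0.016,  0.011]), 'opening': np.float64(1.001)}
scene [387.2   0.  278.    0.  387.2 204.9   0.    0.    1. ] [-0.553  0.515 -0.655  0.833  0.346 -0.431  0.005 -0.784 -0.62 ] [1130.9  348.6  724.3]
top [424.    0.  279.1   0.  424.  207.2   0.    0.    1. ] [-0.017 -0.985  0.169 -1.     0.017 -0.003 -0.    -0.169 -0.986] [ 382.7   -1.5 1234.7]
wrist [342.8   0.  281.5   0.  342.8 209.1   0.    0.    1. ] [ 0.448  0.867  0.218  0.894 -0.434 -0.111 -0.001  0.244 -0.97 ] [238.9 634.7 384.8]
```

View pics/scene0.png

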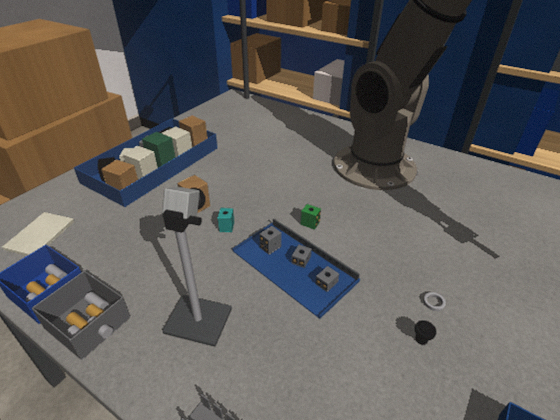

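View pics/top0.png

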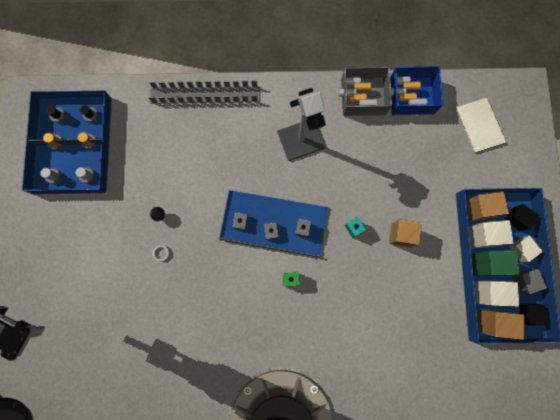

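View pics/wrist0.png

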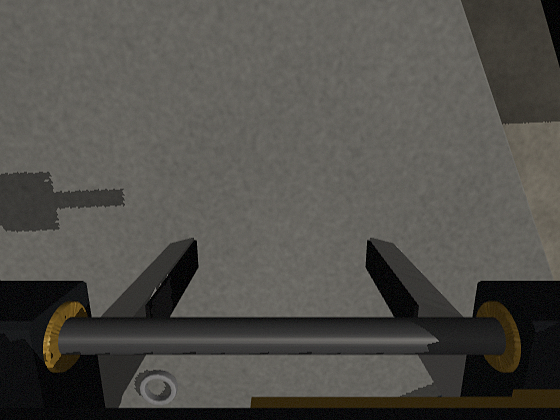

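The pan is centred near (275,222) in the top view, with blocks at (240,221), (271,231) and (303,228). The last of these is the tall one. The camera stand is at (305,130), and the green and turquoise look-alikes are outside the pan. Next I'll measure these.

```bash
python3 - <<'E'
from h import *
for n in ['top','scene']:
    c=optics.camera(n); P,ok=cloud(c)
    for name in ['low1_center','tall_center','pan','cam','cam_head','locknut','pushbutton','carton']:
        for d in cut_out(n,name):
            if d['score']<0.3: continue
            m=d['mask']&ok; Q=P[m]
            top=np.percentile(Q[:,2],97)
            T=Q[Q[:,2]>top-5]
            (cx,cy),(w,h),a=cv2.minAreaRect(T[:,:2].astype(np.float32))
            print(n,name,round(d['score'],2),np.round(d['extent']),len(Q),'top',round(top),'med',np.round(np.median(Q,0)),'rect',np.round([cx,cy,w,h,a]))
c=optics.camera('top');im=c['image'][180:270,200:350]
cv2.imwrite('pics/tz.png',cv2.cvtColor(cv2.resize(im,None,fx=5,fy=5,interpolation=cv2.INTER_CUBIC),cv2.COLOR_RGB2BGR))
c=optics.camera('scene');im=c['image'][170:320,140:380]
cv2.imwrite('pics/sz.png',cv2.cvtColor(cv2.resize(im,None,fx=3.3,fy=3.3,interpolation=cv2.INTER_CUBIC),cv2.COLOR_RGB2BGR))
E
```

```text
top low1_center 0.74 [241. 221.  15.  18.] 210 top 37 med [551. 108.  32.] rect [553. 108.  35.  43.  80.]
top tall_center 0.75 [292. 280.  20.  19.] 223 top 56 med [383. -34.  51.] rect [385. -34.  36.  43.   6.]
top tall_center 0.7 [357. 225.  23.  19.] 234 top 55 med [ 526. -217.   51.] rect [ 528. -220.   43.   36.   30.]
top tall_center 0.6 [303. 228.  16.  18.] 219 top 58 med [526. -71.  54.] rect [529. -71.  35.  44.  77.]
top tall_center 0.6 [312. 111.  32.  41.] 733 top 342 med [765. -85. 325.] rect [783. -81.  22.  45.  20.]
top pan 0.63 [274. 224. 110.  70.] 4513 top 25 med [551.   9.   3.] rect [520.  16. 284.  93.  79.]
top cam 0.75 [300. 124.  51.  77.] 2202 top 340 med [785. -76.  15.] rect [783. -81.  24.  44.  24.]
top cam_head 0.75 [311. 110.  26.  39.] 735 top 342 med [765. -85. 325.] rect [783. -81.  22.  45.  20.]
top pushbutton 0.64 [159. 215.  21.  17.] 166 top 49 med [573. 343.  42.] rect [576. 343.  33.  27.  28.]
top carton 0.6 [404. 235.  34.  28.] 727 top 88 med [ 503. -349.   83.] rect [ 507. -356.   61.   62.   81.]
scene low1_center 0.6 [330. 280.  22. 
[... 666 characters left out ...]
 med [805. -66.  32.] rect [785. -78.  27.  46.  19.]
scene cam_head 0.9 [184. 204.  40.  30.] 1027 top 343 med [791. -69. 325.] rect [788. -77.  17.  43.  16.]
scene cam_head 0.48 [194. 194.  32.  36.] 339 top 89 med [ 500. -343.   85.] rect [ 612. -225.  397.   76.   51.]
scene locknut 0.63 [270. 237.  21.  26.] 457 top 58 med [541. -61.  45.] rect [530. -69.  38.  45.  76.]
scene locknut 0.56 [434. 302.  21.  21.] 246 top 13 med [470. 342.  10.] rect [467. 342.  45.  47.  73.]
scene pushbutton 0.97 [426. 333.  24.  22.] 374 top 49 med [586. 346.  42.] rect [577. 344.  32.  27.  57.]
scene carton 0.59 [195. 194.  36.  38.] 406 top 305 med [ 499. -339.   85.] rect [747. -92.  40.  14.  11.]
```

View pics/tz.png

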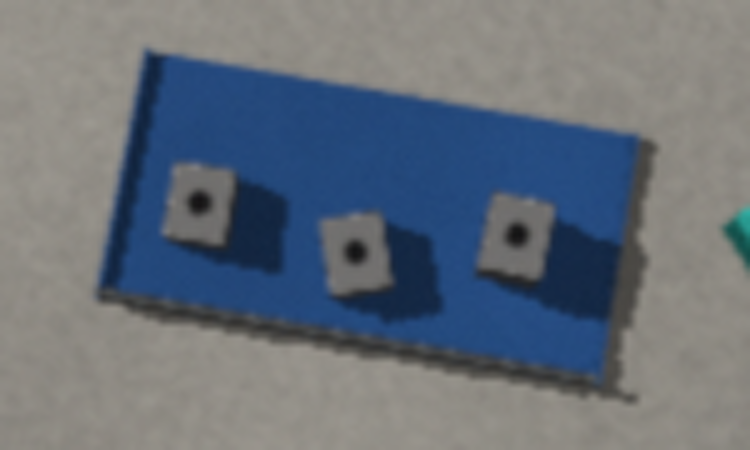

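View pics/sz.png

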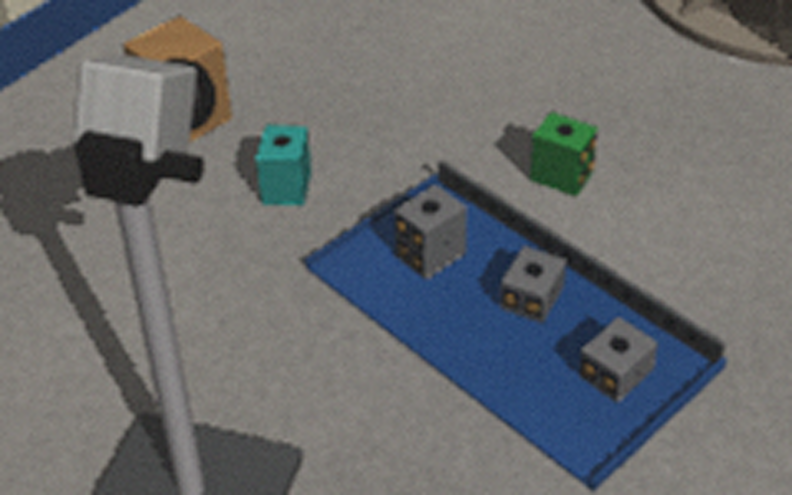

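```bash
cat > meas.py <<'E'
from h import *
def pts(cams=('top','scene')):
    out={}
    for n in cams:
        c=optics.camera(n); P,ok=cloud(c); out[n]=(c,P,ok)
    return out
def sel(P,ok,b):
    return P[ok&(P[...,0]>b[0])&(P[...,0]<b[1])&(P[...,1]>b[2])&(P[...,1]<b[3])&(P[...,2]>b[4])&(P[...,2]<b[5])]
E
python3 - <<'E'
from meas import *
for n,(c,P,ok) in pts().items():
    print(n)
    bench=sel(P,ok,(430,480,80,200,-10,10)); print('bench z',np.median(bench[:,2]))
    im=c['image'].astype(int); blue=(im[...,2]>im[...,0]+35)
    m=ok&blue&(P[...,0]>400)&(P[...,0]<720)&(P[...,1]>-170)&(P[...,1]<200)
    Q=P[m]; print('floor z',np.median(Q[:,2]),'blue rect',cv2.minAreaRect(Q[:,:2].astype(np.float32)))
    D=sel(P,ok,(430,580,-170,200,19,30))
    # keep those near divider: fit by line ransac
    best=None
    rng=np.random.default_rng(0)
    for _ in range(500):
        a,b=D[rng.integers(len(D),size=2),:2]; t=b-a; L=np.hypot(*t)
        if L<80: continue
        nrm=np.array([-t[1],t[0]])/L; e=(D[:,:2]-a)@nrm; k=abs(e)<4
        if best is None or k.sum()>best.sum(): best=k
    E=D[best]; print('divider',len(E),E[:,2].max(),cv2.minAreaRect(E[:,:2].astype(np.float32)), cv2.fitLine(E[:,:2].astype(np.float32),cv2.DIST_HUBER,0,.01,.01).ravel())
    H=sel(P,ok,(700,900,-200,50,-5,400))
    for lo,hi in [(7,18),(30,230),(250,262),(262,270),(270,290),(290,300),(300,310),(310,320),(320,330),(330,345)]:
        q=H[(H[:,2]>lo)&(H[:,2]<hi)]
        if len(q)>4: print(lo,hi,len(q),np.round(q.mean(0)),cv2.minAreaRect(q[:,:2].astype(np.float32)))
E
```

```text
top
bench z -0.2214275042187324
floor z 2.6132036320498604 blue rect ((551.0042724609375, 12.25469970703125), (297.1829528808594, 146.5203857421875), 78.87858581542969)
divider 189 29.303317207714727 ((476.850341796875, 25.032180786132812), (286.7624816894531, 5.528300762176514), 79.02999114990234) [1.9019736e-01 9.8174590e-01 4.7642358e+02 2.4444855e+01]
7 18 1030 [792. -71.  11.] ((802.5386352539062, -86.01687622070312), (144.45480346679688, 213.78045654296875), 8.757171630859375)
30 230 148 [795. -73. 125.] ((795.9482421875, -73.58990478515625), (17.664989471435547, 9.886482238769531), 76.89230346679688)
270 290 5 [753. -65. 287.] ((764.588134765625, -59.51704406738281), (75.16217041015625, 9.400971412658691), 35.244842529296875)
290 300 67 [756. -72. 297.] ((765.9989624023438, -76.78153991699219), (93.54928588867188, 41.97258758544922), 36.94721603393555)
300 310 193 [753. -82. 305.] ((766.7386474609375, -77.67973327636719), (95.71800231933594, 38.707855224609375), 39.9324951171875)
310 320 159 [782. -79. 313.] ((776.758056640625, -81.2557601928711), (85.67488861083984, 43.501712
[... 1242 characters left out ...]
(44.43794631958008, 91.72469329833984), 86.46223449707031)
290 300 208 [791. -60. 295.] ((775.6551513671875, -56.507816314697266), (50.5683479309082, 96.2779769897461), 88.80155944824219)
300 310 276 [791. -59. 304.] ((771.677001953125, -65.19631958007812), (98.68050384521484, 61.59418869018555), 8.19980239868164)
310 320 307 [803. -67. 315.] ((781.75146484375, -71.44108581542969), (44.37979507446289, 83.26090240478516), 88.63992309570312)
320 330 256 [791. -70. 325.] ((780.563720703125, -78.423583984375), (53.43035888671875, 44.61879348754883), 16.241716384887695)
330 345 369 [789. -74. 337.] ((783.9791870117188, -78.54090881347656), (35.7967643737793, 46.53140640258789), 21.13166618347168)
```

```bash
cat >> meas.py <<'E'
PO=np.array([480.,26.]); yaw=-0.192
PX=np.array([np.cos(yaw),np.sin(yaw)]); PY=np.array([-PX[1],PX[0]])
def topan(p): d=np.asarray(p)[...,:2]-PO; return np.stack([d@PX,d@PY],-1)
def fromp(x,y): return PO+x*PX+y*PY
def blocks(out):
    for n,(c,P,ok) in out.items():
        Q=sel(P,ok,(430,700,-180,200,0,90)); pp=topan(Q); k=(pp[:,0]>2)&(pp[:,0]<140)&(abs(pp[:,1])<140)
        for nm,lo,hi in (('low',29.5,39),('tall',50,61)):
            s=k&(Q[:,2]>lo)&(Q[:,2]<hi); q=Q[s]; p=pp[s]
            if len(p)<20: continue
            # cluster along y
            o=np.argsort(p[:,1]); cuts=np.where(np.diff(p[o,1])>8)[0]
            for g in np.split(o,cuts+1):
                if len(g)<60: continue
                (cx,cy),(w,h),a=cv2.minAreaRect(p[g].astype(np.float32))
                if w<h: w,h,a=h,w,a-90
                a=(a+90)%180-90
                print(n,nm,len(g),'z',round(np.median(q[g,2]),1),'pan xy',np.round([cx,cy],1),'size',np.round([w,h],1),'yaw deg of long(x) axis',round(a,1),'world',np.round(fromp(cx,cy),1))
def toolR(ysign=1,yw=yaw):
    y=ysign*np.array([-np.sin(yw),np.cos(yw),0]); x=np.array([0,0,-1.]); return np.stack([x,y,np.cross(x,y)],1)
def delta(pos,R):
    s=monitor.observe(); R0=Rot.from_rotvec(s['tool_rot']).as_matrix()
    d=R0.T@(np.asarray(pos)-s['position']); r=Rot.from_matrix(R0.T@R).as_rotvec()
    return np.round(np.r_[d,r],3).tolist()
E
python3 - <<'E'
from meas import *
blocks(pts())
s=monitor.observe(); R0=Rot.from_rotvec(s['tool_rot']).as_matrix(); print(np.round(R0,3))
c=optics.camera('wrist'); print('cam in tool',R0.T@(-c['R'].T@c['t']-s['position']))
for sg in (1,-1): print(sg,delta([560,-50,200],toolR(sg)))
E
```

```text
top low 172 z 33.3 pan xy [43.5  1.8] size [43.6 35.6] yaw deg of long(x) axis 19.6 world [523.1  19.5]
top low 175 z 32.6 pan xy [56.2 94.4] size [43.5 35.3] yaw deg of long(x) axis 0.8 world [553.2 107.9]
top tall 196 z 54.8 pan xy [ 66.2 -86.4] size [43.7 35.7] yaw deg of long(x) axis -1.7 world [528.5 -71.4]
scene low 205 z 33.9 pan xy [44.5  4.5] size [48.1 36.3] yaw deg of long(x) axis 19.6 world [524.6  21.9]
scene low 241 z 34.2 pan xy [57.2 97.2] size [46.7 36. ] yaw deg of long(x) axis 0.8 world [554.7 110.5]
scene tall 200 z 56.0 pan xy [ 67.5 -82.9] size [45.4 37.4] yaw deg of long(x) axis -1.4 world [530.5 -68.3]
[[-0.     0.447  0.894]
 [ 0.     0.894 -0.447]
 [-1.     0.    -0.   ]]
cam in tool [-165.88109813   -0.27910207  -70.2829696 ]
1 [19.462, -469.127, 523.226, -0.272, -0.0, 0.0]
-1 [19.462, -469.127, 523.226, 2.87, 0.0, 0.0]
```

```bash
python3 - <<'E'
from meas import *
for x,y,z in ((100,95.5,90),(100,95.5,23)):
    print(fromp(x,y),delta([*fromp(x,y),z],toolR(1)))
E
```

```text
[596.38600644 100.66289242] [129.453, -318.098, 488.364, -0.272, -0.0, 0.0]
[596.38600644 100.66289242] [196.453, -318.094, 488.366, -0.272, -0.0, 0.0]
```

>>> servo_tool(
  deltas=[2, -8, 12, -0.01, 0, 0, 8, -24, 36, -0.03, 0, 0, 16, -44, 68, -0.05, 0, 0, 25, -64, 100, -0.07, 0, 0, 34, -85, 131, -0.09, 0, 0, 43, -106, 163, -0.11, 0, 0, 52, -128, 195, -0.13, 0, 0, 61, -149, 227, -0.15, 0, 0, 68, -170, 258, -0.17, 0, 0, 72, -180, 275, -0.18, 0, 0],
  fingers=-0.83,
  grip_force=20,
)

```text
clock: 2.4
position: [468.8, 315.1, 147.0]
tool_rot: [0.224, 1.559, -0.226]
force: [-0.9, 1.3, -0.7]
opening: 0.185
```

```bash
python3 - <<'E'
from meas import *
for x,y,z in ((100,95.5,90),):
    print(delta([*fromp(x,y),z],toolR(1)), monitor.observe()['clock'])
E
```

```text
[57.295, -169.654, 182.938, -0.094, 0.0, 0.001] 2.4
```

>>> servo_tool(
  deltas=[6, -20, 21, -0.01, 0, 0, 14, -45, 48, -0.02, 0, 0, 22, -70, 75, -0.04, 0, 0, 30, -95, 102, -0.05, 0, 0, 38, -120, 130, -0.07, 0, 0, 46, -145, 157, -0.08, 0, 0, 54, -160, 173, -0.09, 0, 0, 57, -169.5, 183, -0.094, 0, 0, 57, -169.5, 183, -0.094, 0, 0, 57, -169.5, 183, -0.094, 0, 0],
)

```text
clock: 3.4
position: [595.2, 106.3, 90.7]
tool_rot: [0.149, 1.566, -0.149]
force: [0.2, 0.1, 0.4]
opening: 0.089
```

```bash
python3 - <<'E'
from meas import *
for x,y,z in ((100,95.5,23),(52.5,95.5,23)):
    print(delta([*fromp(x,y),z],toolR(1)), monitor.observe()['clock'],topan(monitor.observe()['position']))
snap('scene','s1.png');snap('wrist','w1.png')
E
```

```text
[67.691, -5.379, 2.285, 0.002, -0.0, -0.0] 3.4 [ 97.71686655 100.84617166]
[67.702, -5.265, -45.214, 0.002, -0.0, -0.0] 3.4 [ 97.71686655 100.84617166]
```

View pics/s1.png

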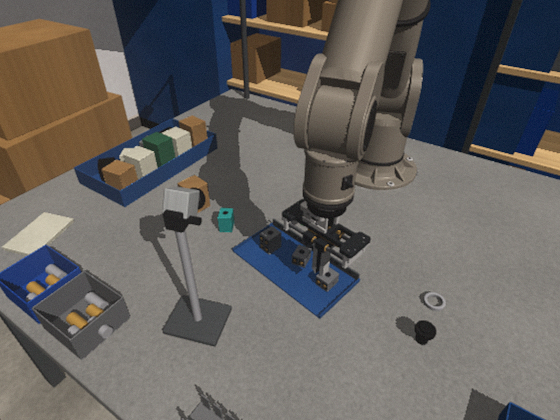

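View pics/w1.png

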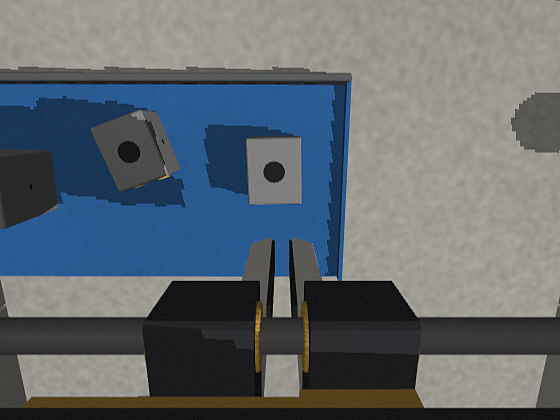

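The wrist view shows the low block at (273,170), the fingers at column ~283, and the divider along the top.

```bash
python3 - <<'E'
from meas import *
o=pts(('wrist',)); blocks(o)
c,P,ok=o['wrist']; D=sel(P,ok,(430,580,-170,200,21,30)); D=D[topan(D)[:,0]<4]
print('div top pan x pct',np.percentile(topan(D)[:,0],[2,50,98]), np.polyfit(topan(D)[:,1],topan(D)[:,0],1), D[:,1].min(),D[:,1].max(),'ymax',topan(D)[:,1].max())
for x,y,z in ((100,95.5,23),(52.5,95.5,23)):
    print(delta([*fromp(x,y),z],toolR(1)), monitor.observe()['clock'],topan(monitor.observe()['position']))
E
```

```text
wrist low 742 z 34.3 pan xy [ 67.1 -68.3] size [45.6 14. ] yaw deg of long(x) axis 14.1 world [532.8 -53.8]
wrist low 3922 z 33.7 pan xy [45.5  2.8] size [44.1 36.9] yaw deg of long(x) axis 19.3 world [525.2  20. ]
wrist low 3631 z 33.7 pan xy [58.2 95.8] size [44.1 36. ] yaw deg of long(x) axis 1.6 world [555.4 108.9]
wrist tall 495 z 53.0 pan xy [ 69.1 -67.4] size [43.5  4.6] yaw deg of long(x) axis -6.6 world [535.  -53.3]
div top pan x pct [-3.45972764 -0.76561321  1.50134785] [-0.00216171 -0.723104  ] -53.33359697314047 168.16019133409162 ymax 144.6374763930895
[67.863, -6.217, 2.392, 0.004, 0.0, -0.001] 3.55 [ 97.57471061 101.66509969]
[67.857, -6.028, -45.107, 0.004, 0.0, -0.001] 3.55 [ 97.57471061 101.66509969]
```

>>> servo_tool(
  deltas=[8, -3, 2, 0, 0, 0, 22, -6, 4, 0, 0, 0, 38, -6, 4, 0, 0, 0, 52, -6, 4, 0, 0, 0, 62, -6, 4, 0, 0, 0, 67, -6, 4, 0, 0, 0, 67, -6, 4, 0, 0, 0, 67, -6, 4, 0, 0, 0],
)

```text
clock: 4.35
position: [598.6, 99.1, 23.7]
tool_rot: [0.149, 1.565, -0.149]
force: [0.1, 0.6, 0.0]
opening: 0.085
```

```bash
python3 - <<'E'
from meas import *
for x,y,z in ((56,95.5,23),):
    print(delta([*fromp(x,y),z],toolR(1)), monitor.observe()['clock'],topan(monitor.observe()['position']))
snap('wrist','w2.png')
E
```

```text
[0.669, 1.241, -46.482, 0.002, 0.0, -0.0] 4.35 [102.48411748  94.35647908]
```

View pics/w2.png

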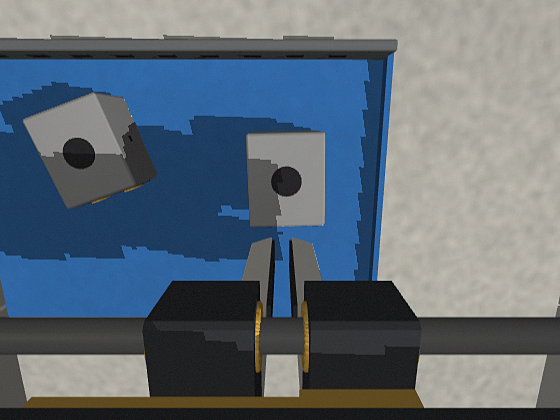

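The fingers are centred on the block, so I'll push now.

>>> servo_tool(
  deltas=[0, 1, -5, 0, 0, 0, 0, 1, -11, 0, 0, 0, 0, 1, -17, 0, 0, 0, 0, 1, -23, 0, 0, 0, 0, 1, -29, 0, 0, 0, 0, 1, -35, 0, 0, 0, 0, 1, -40, 0, 0, 0, 0, 1, -43, 0, 0, 0, 0, 1, -45, 0, 0, 0, 0, 1, -45, 0, 0, 0],
)

```text
clock: 5.4
position: [554.0, 108.6, 23.4]
tool_rot: [0.149, 1.566, -0.149]
force: [-0.3, 0.7, 0.5]
opening: 0.08
```

```bash
python3 - <<'E'
from meas import *
o=pts(('wrist',)); blocks(o)
s=monitor.observe(); print(s['clock'],topan(s['position']),s['force'])
cv2.imwrite('pics/w3.png',o['wrist'][0]['image'][...,::-1])
E
```

```text
wrist low 6647 z 33.7 pan xy [45.5  2.9] size [44.3 37.4] yaw deg of long(x) axis 18.8 world [525.2  20.2]
wrist low 7231 z 33.7 pan xy [28.8 96. ] size [50.7 36.1] yaw deg of long(x) axis 0.2 world [526.6 114.8]
wrist tall 727 z 56.4 pan xy [56.4 94.8] size [32.9 18.4] yaw deg of long(x) axis -89.4 world [553.5 108.3]
5.45 [57.05705627 95.10627265] [ 0.0540852   0.7185494  -0.23625846]
```

View pics/w3.png

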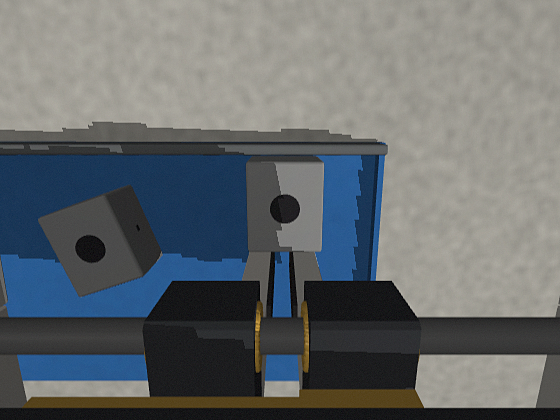

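>>> servo_tool(
  deltas=[0, 0, -1, 0, 0, 0, 0, 0, -2, 0, 0, 0, 0, 0, -2, 0, 0, 0, 0, 0, -2, 0, 0, 0],
)

```text
clock: 5.85
position: [552.3, 108.8, 23.4]
tool_rot: [0.149, 1.566, -0.149]
force: [0.4, -0.6, -0.4]
opening: 0.085
```

>>> servo_tool(
  deltas=[0, 0, -1, 0, 0, 0, 0, 0, -1, 0, 0, 0],
)

```text
clock: 6.05
position: [551.7, 109.0, 23.6]
tool_rot: [0.149, 1.565, -0.149]
force: [2.3, -1.7, -1.7]
opening: 0.086
```

>>> servo_tool(
  deltas=[0, 0, -1, 0, 0, 0, 0, 0, -1, 0, 0, 0],
)

```text
clock: 6.25
position: [551.6, 109.0, 23.8]
tool_rot: [0.15, 1.563, -0.149]
force: [6.1, -1.8, -1.5]
opening: 0.084
```

Block A is flush: the force rises at pan x ≈ 54.4. Next I'll back out and slide across to the middle block.

>>> servo_tool(
  deltas=[0, 0, 8, 0, 0, 0, 0, 0, 24, 0, 0, 0, 0, -4, 40, 0, 0, 0, 0, -20, 46, 0, 0, 0, 0, -40, 46, 0, 0, 0, 0, -60, 46, 0, 0, 0, 0, -80, 46, 0, 0, 0, 0, -92, 46, 0, 0, 0, 0, -94, 46, 0, 0, 0, 0, -94, 46, 0, 0, 0],
)

```text
clock: 7.25
position: [577.8, 8.3, 23.5]
tool_rot: [0.15, 1.566, -0.149]
force: [-0.4, 0.3, -0.9]
opening: 0.085
```

```bash
python3 - <<'E'
from meas import *
o=pts(('wrist',)); blocks(o)
s=monitor.observe(); print(s['clock'],topan(s['position']),s['force'])
print(delta([*fromp(56,1),23],toolR(1)))
cv2.imwrite('pics/w4.png',o['wrist'][0]['image'][...,::-1])
E
```

```text
wrist low 1008 z 34.5 pan xy [ 60.1 -74.3] size [55.5 27.7] yaw deg of long(x) axis 36.4 world [524.8 -58.4]
wrist low 7983 z 33.7 pan xy [57.9  3.8] size [74.7 44.2] yaw deg of long(x) axis 5.6 world [537.6  18.7]
wrist low 8796 z 33.7 pan xy [23.7 95.9] size [43.6 37.5] yaw deg of long(x) axis 0.3 world [521.6 115.6]
wrist tall 9770 z 55.7 pan xy [ 68.3 -85.4] size [44.4 37.3] yaw deg of long(x) axis -1.9 world [530.8 -70.9]
wrist tall 720 z 56.3 pan xy [98.7  0.9] size [32.6 18.3] yaw deg of long(x) axis -89.6 world [577.    8.1]
7.3 [99.44175093  1.97764631] [-0.69469794  0.37730453 -0.5221646 ]
[0.496, -0.864, -43.444, 0.003, -0.0, -0.0]
```

View pics/w4.png

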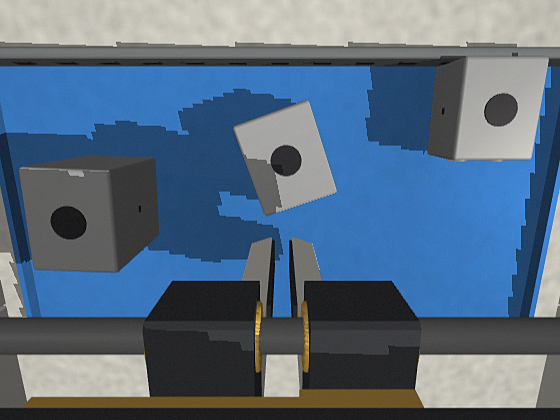

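Block A is flush at the top right, and the fingers are in front of the crooked middle block at (286,160). I'll push it.

>>> servo_tool(
  deltas=[0, 0, -6, 0, 0, 0, 0, 0, -12, 0, 0, 0, 0, 0, -17, 0, 0, 0, 0, 0, -22, 0, 0, 0, 0, 0, -27, 0, 0, 0, 0, 0, -32, 0, 0, 0, 0, 0, -37, 0, 0, 0, 0, 0, -41, 0, 0, 0, 0, 0, -44, 0, 0, 0, 0, 0, -45, 0, 0, 0],
)

```text
clock: 8.3
position: [533.8, 16.5, 23.6]
tool_rot: [0.149, 1.565, -0.149]
force: [4.7, -5.1, 1.0]
opening: 0.087
```

>>> servo_tool(
  deltas=[0, 0, -1, 0, 0, 0, 0, 0, -2, 0, 0, 0, 0, 0, -2.5, 0, 0, 0, 0, 0, -2.5, 0, 0, 0],
)

```text
clock: 8.7
position: [533.7, 16.5, 24.2]
tool_rot: [0.15, 1.561, -0.15]
force: [10.1, -6.2, -2.7]
opening: 0.086
```

```bash
python3 - <<'E'
from meas import *
o=pts(('wrist',)); blocks(o)
s=monitor.observe(); print(s['clock'],topan(s['position']),s['force'])
cv2.imwrite('pics/w5.png',o['wrist'][0]['image'][...,::-1])
E
```

```text
wrist low 1035 z 34.4 pan xy [ 54.1 -76.9] size [47.9 24.7] yaw deg of long(x) axis 46.4 world [518.4 -59.8]
wrist low 7025 z 34.0 pan xy [25.6  5.8] size [46.9 42.7] yaw deg of long(x) axis 0.2 world [506.2  26.8]
wrist low 7045 z 33.7 pan xy [23.8 95.8] size [43.5 37.3] yaw deg of long(x) axis -0.1 world [521.6 115.5]
wrist tall 4750 z 55.6 pan xy [ 68.1 -85.5] size [45. 37.] yaw deg of long(x) axis -2.6 world [530.6 -70.9]
wrist tall 687 z 56.4 pan xy [53.6  0.4] size [32.7 18.2] yaw deg of long(x) axis 89.5 world [532.7  16.2]
8.75 [54.51876501  0.91070743] [10.6804161  -6.18290282 -1.90490903]
```

View pics/w5.png

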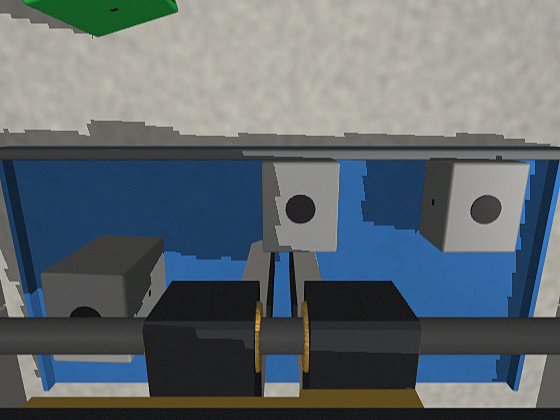

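Both low blocks are flush. Next is the tall one.

>>> servo_tool(
  deltas=[0, 0, 10, 0, 0, 0, 0, 0, 30, 0, 0, 0, 0, 0, 50, 0, 0, 0, 0, -10, 60, 0, 0, 0, 0, -30, 60, 0, 0, 0, 0, -50, 60, 0, 0, 0, 0, -70, 60, 0, 0, 0, 0, -83, 60, 0, 0, 0, 0, -86, 60, 0, 0, 0, 0, -86, 60, 0, 0, 0],
)

```text
clock: 9.75
position: [573.8, -78.7, 23.4]
tool_rot: [0.15, 1.566, -0.149]
force: [-0.1, 0.1, -0.0]
opening: 0.081
```

```bash
python3 - <<'E'
from meas import *
o=pts(('wrist',)); blocks(o)
s=monitor.observe(); print(s['clock'],topan(s['position']),s['force'])
print(delta([*fromp(56,-85.5),23],toolR(1)))
cv2.imwrite('pics/w6.png',o['wrist'][0]['image'][...,::-1])
snap('scene','s6.png')
E
```

```text
wrist low 427 z 34.6 pan xy [ 77.6 -85.2] size [63.3 32.1] yaw deg of long(x) axis -0.2 world [539.9 -72.4]
wrist low 9372 z 33.7 pan xy [23.8  8.9] size [43.6 37.6] yaw deg of long(x) axis -0.0 world [505.1  30.2]
wrist tall 10394 z 55.7 pan xy [ 83.5 -86.1] size [74.1 36.2] yaw deg of long(x) axis -2.1 world [545.5 -74.5]
9.8 [112.06997719 -84.12662696] [ 0.61969021  0.50655011 -0.03565557]
[0.432, -1.238, -56.073, 0.002, -0.0, -0.0]
```

View pics/w6.png

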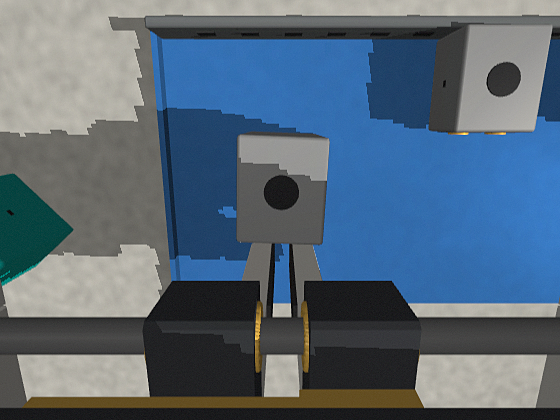

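View pics/s6.png

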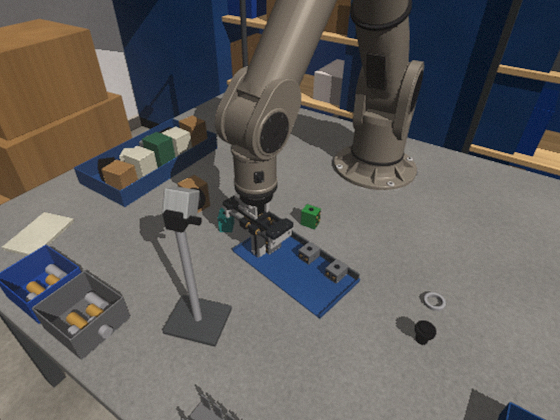

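The fingers are centred in front of the tall block at (282,190), and the low blocks stand flush. I'll push the tall one.

>>> servo_tool(
  deltas=[0, -1, -6, 0, 0, 0, 0, -1, -12, 0, 0, 0, 0, -1, -18, 0, 0, 0, 0, -1, -25, 0, 0, 0, 0, -1, -32, 0, 0, 0, 0, -1, -39, 0, 0, 0, 0, -1, -46, 0, 0, 0, 0, -1, -51, 0, 0, 0, 0, -1, -55, 0, 0, 0, 0, -1, -57, 0, 0, 0],
)

```text
clock: 10.85
position: [517.5, -68.7, 23.5]
tool_rot: [0.149, 1.566, -0.149]
force: [0.9, -0.1, -0.2]
opening: 0.085
```

>>> servo_tool(
  deltas=[0, 0, -1, 0, 0, 0, 0, 0, -2, 0, 0, 0, 0, 0, -2.5, 0, 0, 0, 0, 0, -2.5, 0, 0, 0],
)

```text
clock: 11.25
position: [517.3, -68.6, 24.0]
tool_rot: [0.149, 1.562, -0.149]
force: [8.4, -2.2, -2.4]
opening: 0.086
```

```bash
python3 - <<'E'
from meas import *
o=pts(('wrist',)); blocks(o)
s=monitor.observe(); print(s['clock'],topan(s['position']),s['force'])
cv2.imwrite('pics/w7.png',o['wrist'][0]['image'][...,::-1])
E
```

```text
wrist low 7049 z 33.7 pan xy [23.8  8.7] size [43.6 37.5] yaw deg of long(x) axis 0.1 world [505.  30.]
wrist tall 9334 z 56.0 pan xy [ 32.7 -87.1] size [61.4 36.2] yaw deg of long(x) axis 0.2 world [495.5 -65.7]
11.3 [ 54.64986444 -85.81895149] [ 8.2141665  -2.74322212 -1.45128902]
```

View pics/w7.png

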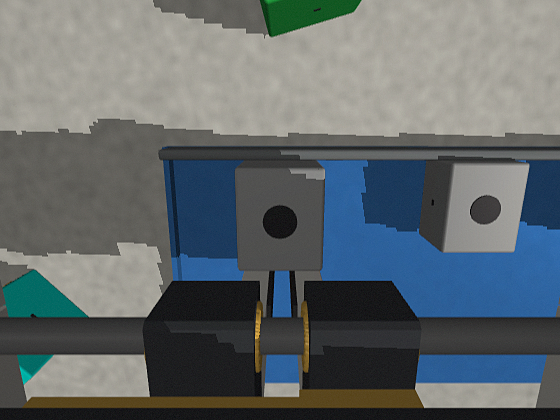

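>>> servo_tool(
  deltas=[0, 0, 6, 0, 0, 0, 0, 0, 15, 0, 0, 0, -15, 0, 18, 0, 0, 0, -35, 0, 18, 0, 0, 0, -55, 0, 18, 0, 0, 0, -70, -1, 5, 0, 0, 0, -75, -1, -12, 0, 0, 0, -75, -1, -24, 0, 0, 0, -75, -1, -28, 0, 0, 0, -75, -1, -28, 0, 0, 0],
)

```text
clock: 12.3
position: [487.4, -63.9, 98.2]
tool_rot: [0.149, 1.566, -0.149]
force: [0.8, -0.4, -0.0]
opening: 0.081
```

>>> servo_tool(
  deltas=[0, 0, 0, 0, 0, 0, 0, 0, 0, 0, 0, 0, 0, 0, 0, 0, 0, 0, 0, 0, 0, 0, 0, 0, 0, 0, 0, 0, 0, 0, 0, 0, 0, 0, 0, 0],
  fingers=0.3,
)

```text
clock: 12.9
position: [487.6, -64.0, 98.5]
tool_rot: [0.149, 1.566, -0.149]
force: [-0.4, -0.3, 0.5]
opening: 0.558
```

```bash
python3 - <<'E'
from meas import *
o=pts(('wrist','scene','top')); blocks(o)
s=monitor.observe(); print(s['clock'],topan(s['position']),s['force'],s['opening'])
print(delta([*fromp(23.5,-87),30],toolR(1)))
cv2.imwrite('pics/w8.png',o['wrist'][0]['image'][...,::-1])
cv2.imwrite('pics/s8.png',o['scene'][0]['image'][...,::-1])
E
```

```text
wrist low 3077 z 33.7 pan xy [23.7  8.9] size [43.3 36.6] yaw deg of long(x) axis -0.0 world [504.9  30.2]
wrist low 2709 z 33.7 pan xy [23.5 94.5] size [43.2 35.2] yaw deg of long(x) axis 0.7 world [521.1 114.3]
wrist tall 3574 z 55.7 pan xy [ 23.8 -87.2] size [43.5 36.1] yaw deg of long(x) axis -0.0 world [486.7 -64.1]
scene low 198 z 34.2 pan xy [24.  10.9] size [43.5 37.2] yaw deg of long(x) axis 0.6 world [505.7  32.1]
scene low 223 z 34.0 pan xy [23.8 98. ] size [43.6 36.5] yaw deg of long(x) axis -0.4 world [522.1 117.6]
scene tall 176 z 55.9 pan xy [ 24.3 -84.5] size [43.1 37.1] yaw deg of long(x) axis -1.6 world [487.7 -61.6]
top low 81 z 32.8 pan xy [22.7 17.7] size [40.9 16.7] yaw deg of long(x) axis 0.6 world [505.7  39. ]
top low 163 z 32.9 pan xy [22.7 94.9] size [41.2 35.8] yaw deg of long(x) axis 0.2 world [520.4 114.9]
13.05 [ 24.65577348 -86.90623884] [ 0.70349706  0.10045463 -0.03305837] 0.6440102858378893
[68.491, -0.088, -1.154, 0.002, -0.0, 0.0]
```

View pics/w8.png

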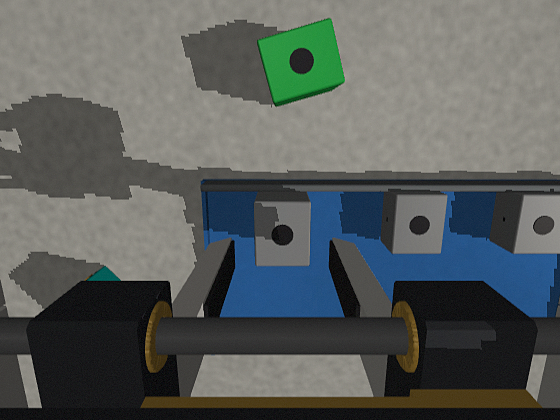

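View pics/s8.png

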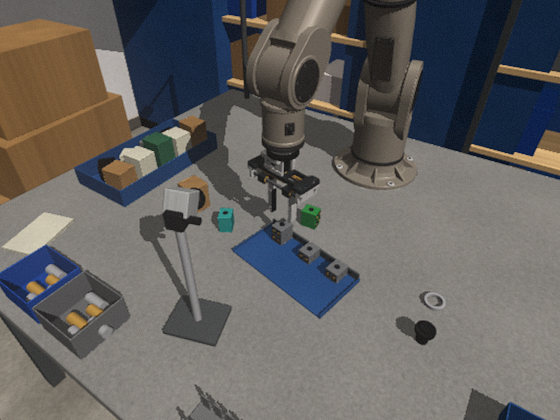

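All three blocks stand square in one row. I'll descend and grip the tall one.

>>> servo_tool(
  deltas=[12, 0, -1, 0, 0, 0, 28, 0, -1, 0, 0, 0, 44, 0, -1, 0, 0, 0, 58, 0, -1, 0, 0, 0, 66, 0, -1, 0, 0, 0, 67, 0, -1, 0, 0, 0, 67, 0, -1, 0, 0, 0],
)

```text
clock: 13.75
position: [486.6, -63.9, 31.4]
tool_rot: [0.149, 1.566, -0.149]
force: [0.0, -0.3, 0.6]
opening: 0.648
```

>>> servo_tool(
  deltas=[0, 0, 0, 0, 0, 0, 0, 0, 0, 0, 0, 0, 0, 0, 0, 0, 0, 0, 0, 0, 0, 0, 0, 0, 0, 0, 0, 0, 0, 0, 0, 0, 0, 0, 0, 0, 0, 0, 0, 0, 0, 0, 0, 0, 0, 0, 0, 0],
  fingers=-1,
  grip_force=35,
)

```text
clock: 14.55
position: [486.9, -63.8, 31.8]
tool_rot: [0.149, 1.565, -0.149]
force: [-1.4, 0.1, 7.1]
opening: 0.38
```

```bash
cat >> meas.py <<'E'
def final_target(post=(803,-72),cy=0.321):
    ax=np.array([np.cos(cy),np.sin(cy),0]); z=np.array([0,0,1.])
    x=np.cos(np.pi/6)*ax+.5*z; y=np.cross(z,ax); zz=np.cross(x,y)
    spot=np.r_[np.array(post)-190*ax[:2],215.]
    return spot,np.stack([x,y,zz],1)
E
python3 - <<'E'
from meas import *
s=monitor.observe(); print(s['clock'],topan(s['position']),s['position'],s['tool_rot'],s['opening'])
o=pts(('scene','top'))
# refine camera stand: foot top, post, lens
for n,(c,P,ok) in o.items():
    for d in cut_out(n,'cam')[:1]:
        m=d['mask']&ok; Q=P[m]; print(n,d['score'])
        f=Q[(Q[:,2]>8)&(Q[:,2]<16)&(Q[:,0]>735)]; print('foot',cv2.minAreaRect(f[:,:2].astype(np.float32)),np.median(f[:,2]))
        p=Q[(Q[:,2]>40)&(Q[:,2]<220)&(abs(Q[:,0]-803)<20)]; print('post',len(p),p.mean(0))
    k=ok&(P[...,2]>240)&(P[...,0]>680)&(P[...,0]<860)&(abs(P[...,1]+80)<80)
    Q=P[k]; col=c['image'][k].astype(int); 
    blk=Q[col.max(1)<45]; grey=Q[col.min(1)>90]
    for nm,q in(('blk',blk),('grey',grey)):
        print(nm,len(q),q.min(0).round(),q.max(0).round())
    im=c['image']; 
    r=(slice(170,250),slice(140,240)) if n=='scene' else (slice(80,170),slice(260,350))
    cv2.imwrite('pics/cam_%s.png'%n,cv2.resize(im[r],None,fx=6,fy=6,interpolation=cv2.INTER_CUBIC)[...,::-1])
E
```

```text
14.55 [ 23.88872513 -86.8325819 ] [486.88014667 -63.79550127  31.80850109] [ 0.14917402  1.56516966 -0.14898096] 0.38033510627677786
scene 0.64
foot ((803.1859130859375, -72.42692565917969), (101.13164520263672, 120.74270629882812), 18.81700325012207) 13.16240384795449
post 573 [806.76065534 -67.55419054 136.13797034]
blk 534 [729. -93. 272.] [824. -32. 317.]
grey 1001 [ 753. -105.  240.] [817. -33. 345.]
top 0.72
foot ((800.7581787109375, -74.81160736083984), (100.46855163574219, 119.84203338623047), 18.75881004333496) 11.453208873582478
post 140 [794.74400426 -73.17132494 130.47760639]
blk 285 [ 725. -111.  284.] [819. -36. 318.]
grey 508 [ 730. -115.  288.] [822. -38. 344.]
```

View pics/cam_scene.png

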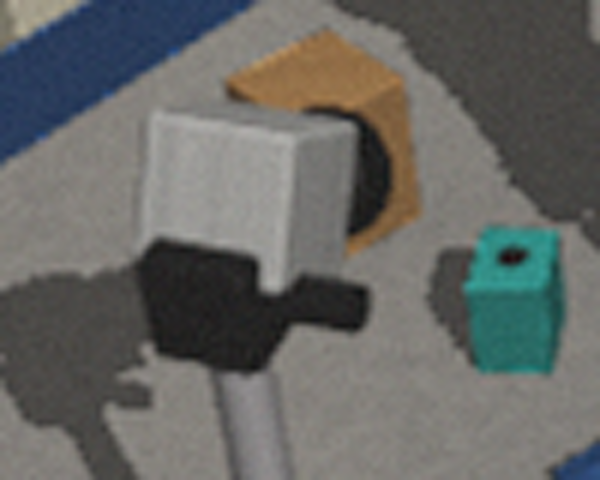

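View pics/cam_top.png

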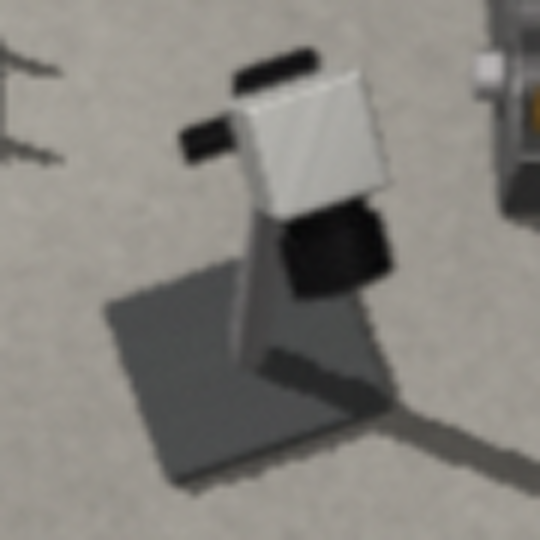

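The grip measures 35.8 mm, which matches the block's width. I'll lift straight up and then compute the final pose.

>>> servo_tool(
  deltas=[-5, 0, 0, 0, 0, 0, -15, 0, 0, 0, 0, 0, -30, 0, 0, 0, 0, 0, -50, 0, 0, 0, 0, 0, -70, 0, 0, 0, 0, 0, -90, 0, 0, 0, 0, 0, -110, 0, 0, 0, 0, 0, -125, 0, 0, 0, 0, 0, -130, 0, 0, 0, 0, 0, -130, 0, 0, 0, 0, 0],
)

```text
clock: 15.75
position: [486.7, -63.8, 162.2]
tool_rot: [0.149, 1.565, -0.149]
force: [-0.8, 0.8, -2.2]
opening: 0.377
```

```bash
python3 - <<'E'
from meas import *
spot,Rb=final_target((802,-73.5),0.328)
Rt=np.stack([-Rb[:,2],Rb[:,1],Rb[:,0]],1); print(np.linalg.det(Rt))
tcp=spot-Rt@[2.8,0,22]
s=monitor.observe(); print(s['clock'],s['position'],s['force'],s['opening'],s['joints']); print('target',tcp,spot)
d=np.array(delta(tcp,Rt)); print(d.tolist(),np.linalg.norm(d[3:]))
snap('scene','s9.png'); snap('wrist','w9.png')
E
```

```text
1.0000000000000004
15.75 [486.72636742 -63.82350863 162.18021546] [-0.76862577  0.7982756  -2.20743802] 0.3765535995028863 [-0.17576286  0.19095671  0.19703772  2.07933125 -0.04863823  0.87445225
  1.42986471]
target [ 602.76697491 -141.29735432  206.42487113] [ 622.12917796 -134.70855641  215.        ]
[-44.133, -54.165, 128.622, -0.506, -0.511, 0.135] 0.7316980251442531
```

View pics/s9.png

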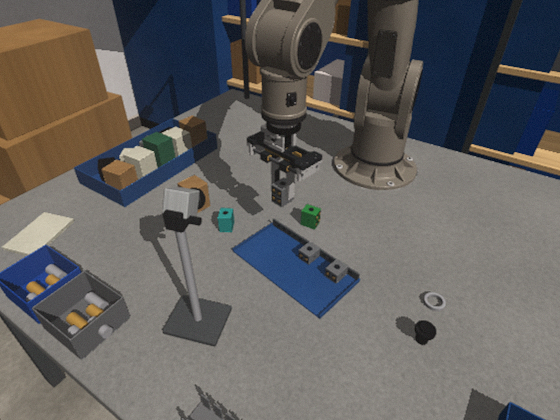

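View pics/w9.png

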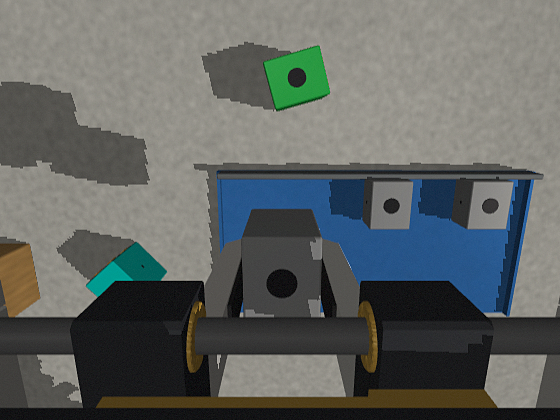

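Only the tall block was lifted, and the low ones stay in their row. I'll move to the spot with interpolated rows, about 90% of the way first.

>>> servo_tool(
  deltas=[-2, -2.5, 6, -0.025, -0.025, 0.007, -6.5, -8, 19, -0.075, -0.075, 0.02, -11, -13.5, 32, -0.125, -0.128, 0.034, -15.5, -19, 45, -0.177, -0.179, 0.047, -20, -24.5, 58, -0.228, -0.23, 0.061, -24, -30, 71, -0.278, -0.281, 0.074, -29, -35, 84, -0.329, -0.332, 0.088, -33, -40.5, 96, -0.38, -0.383, 0.101, -37.5, -46, 109, -0.43, -0.434, 0.115, -39.5, -48.5, 115, -0.455, -0.46, 0.121],
)

```text
clock: 16.85
position: [590.2, -134.3, 200.0]
tool_rot: [-0.142, 1.093, 0.255]
force: [-0.2, 0.1, -2.0]
opening: 0.382
```

```bash
python3 - <<'E'
from meas import *
spot,Rb=final_target((802,-73.5),0.328)
Rt=np.stack([-Rb[:,2],Rb[:,1],Rb[:,0]],1)
tcp=spot-Rt@[2.8,0,22]
s=monitor.observe(); print(s['clock'],s['position'],s['force'],s['opening'],s['joints'])
print(delta(tcp,Rt))
snap('scene','s10.png')
E
```

```text
16.85 [ 590.2073716  -134.33264211  199.97292616] [-0.23372734  0.12787785 -2.01813934] 0.38241171318489064 [ 0.17780815  0.16451562  0.08744397  2.10817348 -0.53595442  0.5235299
  2.52752036]
[-1.224, -10.061, 12.048, -0.05, -0.052, 0.015]
```

View pics/s10.png

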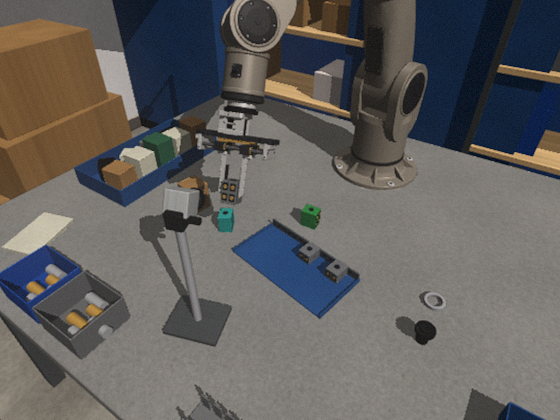

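Joint 7 is at 2.53 of 2.73, so I'll take only about half of the remaining turn, which is well inside the 0.2 rad tolerance, and all of the shift.

>>> servo_tool(
  deltas=[0, -3, 3, -0.005, -0.01, 0.003, -1, -6, 7, -0.01, -0.02, 0.006, -1, -9, 10.5, -0.015, -0.028, 0.008, -1, -10, 12, -0.02, -0.03, 0.009, -1, -10, 12, -0.02, -0.03, 0.009, -1, -10, 12, -0.02, -0.03, 0.009],
)

```text
clock: 17.5
position: [602.9, -139.8, 207.0]
tool_rot: [-0.15, 1.063, 0.275]
force: [0.4, 0.0, -1.2]
opening: 0.38
```

```bash
python3 - <<'E'
from meas import *
spot,Rb=final_target((802,-73.5),0.328)
Rt=np.stack([-Rb[:,2],Rb[:,1],Rb[:,0]],1)
tcp=spot-Rt@[2.8,0,22]
s=monitor.observe(); print(s['clock'],s['position'],s['force'],s['opening'],s['joints'])
print(delta(tcp,Rt))
R0=Rot.from_rotvec(s['tool_rot']).as_matrix(); print('face err in cam axes',Rb.T@(s['position']+R0@[2.8,0,22]-spot))
o=pts(('scene','top'))
for n,(c,P,ok) in o.items():
    Q=sel(P,ok,(560,680,-200,-80,160,260)); im=c['image']; print(n,len(Q))
c=o['scene'][0]; p=c['R']@spot+c['t']; uv=c['K']@p; uv=uv[:2]/uv[2]; print('spot px',uv)
im=c['image'][100:320,120:350].copy(); cv2.imwrite('pics/s11.png',cv2.resize(im,None,fx=2.6,fy=2.6,interpolation=cv2.INTER_CUBIC)[...,::-1])
P,ok=o['scene'][1:]; u,v=int(uv[0]),int(uv[1]); W=P[v-3:v+4,u-3:u+4].reshape(-1,3); print('near spot',np.median(W,0), spot)
# face plane in cam frame
Q=P[v-14:v+15,u-12:u+13].reshape(-1,3); q=(Q-spot)@Rb; k=(abs(q[:,0])<12)&(abs(q[:,1])<16)&(abs(q[:,2])<25); q=q[k]; A=np.c_[q[:,1:],np.ones(len(q))]; print(len(q),np.linalg.lstsq(A,q[:,0],rcond=None)[0])
E
```

```text
17.5 [ 602.89753721 -139.83737274  207.04988121] [ 0.39700813  0.03730953 -1.18360396] 0.3802358343089784 [ 0.2120337   0.17619892  0.07222644  2.08725265 -0.59285015  0.53026722
  2.6113419 ]
[0.27, -1.363, -0.78, -0.031, -0.022, 0.005]
face err in cam axes [ 0.74825942  0.65026239 -0.2445752 ]
scene 839
top 281
spot px [221.95549183 191.40706144]
near spot [ 622.70316984 -137.52801798  215.19333669] [ 622.12917796 -134.70855641  215.        ]
292 [0.03470866 0.027128   0.21969655]
```

View pics/s11.png

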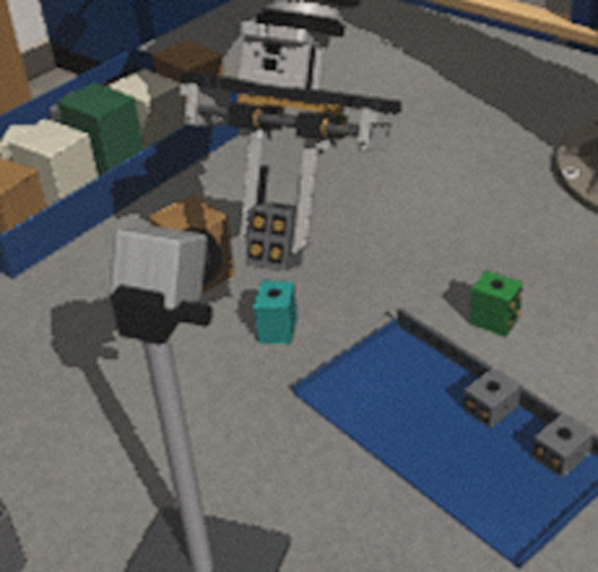

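The four-screw face is turned to the lens. One independent check of the face centre and the low blocks remains before I hand in.

```bash
python3 - <<'E'
from meas import *
spot,Rb=final_target((802,-73.5),0.328)
o=pts(('scene',)); c,P,ok=o['scene']
q=(P-spot)@Rb; im=c['image'].astype(int)
brass=ok&(abs(q).max(-1)<30)&(im[...,0]>im[...,2]+30)&(abs(q[...,0])<8)
n,l,st,ce=cv2.connectedComponentsWithStats(brass.astype(np.uint8))
for i in range(1,n):
    if st[i,4]>=3: print(st[i,4],ce[i],q[l==i].mean(0).round(1))
print('brass mean',q[brass].mean(0), 'grey face pts range',[np.percentile(q[(abs(q[...,0])<5)&(abs(q[...,1])<25)&(abs(q[...,2])<40)][:,j],[1,99]).round(1) for j in(1,2)])
blocks(o)
s=monitor.observe(); print(s['clock'],s['joint_vel'].round(3),s['opening'])
for nm in('locknut','pushbutton','carton'):
  for d in cut_out('scene',nm)[:2]: print(nm,round(d['score'],2),np.median(P[d['mask']&ok],0).round())
E
```

```text
19 [219.21052632 185.        ] [ 0.5 -7.8 13.2]
16 [226.4375 186.1875] [ 1.   9.4 13.2]
16 [218.  195.5] [  0.2  -8.1 -10.5]
15 [225.4        196.93333333] [  1.    9.7 -10.8]
brass mean [0.63810093 0.26782366 2.01401505] grey face pts range [array([-15.1,  20.6]), array([-23.8,  27.1])]
scene low 201 z 34.2 pan xy [24.1 11. ] size [44.1 37.5] yaw deg of long(x) axis 0.5 world [505.8  32.2]
scene low 216 z 34.1 pan xy [23.7 98.5] size [43.5 37.2] yaw deg of long(x) axis 0.4 world [522.1 118.2]
17.65 [ 0.003 -0.001  0.    -0.001 -0.002  0.     0.002] 0.38115133561635156
locknut 0.79 [473. 342.  10.]
pushbutton 0.72 [586. 347.  42.]
pushbutton 0.39 [ 618. -130.  217.]
carton 0.94 [ 499. -338.   85.]
```

The screws are centred within about 2 mm of the lens axis, at the right distance, and everything is still. I'm handing in.

```bash
python3 - <<'E'
from h import *
print(ctrl.job_done()); s=monitor.observe(); print(s['clock'],s['position'],s['opening'])
E
```

```text
the job is handed in; nothing more can be done
None
the job is handed in; nothing more can be done
```

I pushed all three blocks flush and square against the divider, then lifted the taller one out and held it in front of the inspection camera. The job was handed in at about 17.7 s with the block still gripped; it reports no verdict.

**Row:** Before the lift, the wrist camera put all three blocks within about 0.7° of square. They read x ≈ 23.7 mm instead of 22. I put that down to a 1–2 mm calibration offset, because I had pressed each block against the divider until the force rose to 6–10 N.

**Taller block at the end:**
- **Position:** From arm and camera-stand measurements, the centre of the screw face was within about 1 mm of the spot. From the four brass screws seen in the scene view, it was within about 2 mm.
- **Tilt:** About 0.04 rad of misalignment remains. I left it on purpose because joint 7 was at 2.61 of its 2.73 limit. The tolerance is 0.2 rad.
- **Hold:** The gripper held the block at about 36 mm opening, which matches its width, and the arm was still.

**Everything else:** The two low blocks were still in their row, at x ≈ 24 mm and under 1° of turn. The carton stayed within about 1 mm of where it was first seen, and the push-button was also unmoved. The locknut read 3 mm off its first measurement, which is close to the measuring error. There was no sign of contact with the camera.

**Disagreements:** The scene and wrist cameras differed by 2–3 mm in y. The detectors also gave a few false hits, such as calling the camera head or the look-alike blocks the taller block, and I sorted these out by eye.

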